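# Gauge the lead-in ends of locating pins and rack them alike

## Task

Slide all four locating pins forward along their rails until each one stops at its bore in the gauge plate: a pin with a chamfered end goes a little way into the bore, a square-ended one stops against the plate. When all four have been tried, leave the chamfered pins fully home in their bores, lift out every square-ended pin and lay it lengthwise in the middle of a lane of its own on the return rack. Do not disturb the two pucks and the screwdriver.

Things in the scene. Friction and masses are not known exactly. Their poses are not given: they have to be found in the camera images.
- gauge_rack: Fixed rack: black base 190 x 290 x 20 mm, four lanes and an upright gauge plate at its +x end. Origin: centre of its underside, on the table; x along the lanes to the plate, z up. Lane centres y = -108, -36, 36, 108 mm. A lane is two 10 mm steel rods, centres 19 mm apart, tops 38.5 mm above the table, from x = -85 mm to the plate; pin axes lie 50 mm above the table. Nothing stands behind the pins.
- plate_face (a point): Middle of the aluminium gauge plate's near face, at bore height (gauge rack x = 75, y = 0, z = 50 mm). The plate is 16 mm thick, its top 75 mm above the table. In line with each lane it has a through bore of 23 mm diameter, centre 50 mm above the table: too small for a whole pin.
- return_rack: Fixed rack, empty at the start: black base 140 x 150 x 20 mm, no plate, two lanes of the same rods (tops 38.5 mm above the table, ends at x = -65 and 65 mm). Origin: centre of its underside, on the table; x along the lanes, z up. Lane centres y = -36 and 36 mm. A pin laid there has its axis 50 mm above the table. One pin a lane, either way round.
- pin_1: One of four loose aluminium pins, 28 mm diameter, 90 mm long, 0.1 to 0.21 kg, lying in the gauge rack's lanes, a different one each time. Origin: middle of its axis; x along the axis, to the end facing the plate. That end is square or has a 12 mm long chamfer down to 12 mm diameter (names do not tell); the other end is square. Starts 20 to 55 mm clear of the plate, slides at 1 to 4 N.
- pin_2: Pin as pin_1. A square end stops against the plate with the pin's origin at gauge rack x = 30 mm, 45 mm short of the plate's near face. A chamfered end goes into the bore until its cone seats, with the origin at gauge rack x = about 39 mm, 36 mm short of the face.
- pin_3: Pin as pin_1 and pin_2: same size, may be chamfered or square at the end facing the plate. Among the four there is at least one of each kind.
- pin_4: Pin as pin_1 and pin_2: same size, may be chamfered or square at the end facing the plate.
- white_puck: Bystander: white plastic puck, 44 mm diameter, 30 mm high, origin under its centre; leave alone.
- black_puck: Bystander: black plastic puck, 44 mm diameter, 30 mm high, origin under its centre; leave alone.
- screwdriver: Bystander: screwdriver lying on the table at the left; leave alone.
Things that resemble listed ones, but are neither listed nor needed, are in the scene too. Leave any purple look-alike of the pin_2 alone.

How it is judged:
By the outcome, as a careful person would: the job done as asked, in the order asked, and still so for the second after the job is handed in, with the robot touching nothing.
It also fails if it takes over 72 s, if anything falls off the work surface, if the arm or the gripper's body presses on something with over 40 N, if the wrist force passes 120 N, or if a joint passes its speed limit or range.

## Robot

A 7-joint arm with a two-finger parallel gripper is mounted at the origin on the work surface. World frame = base frame: x ahead of the robot, y to its left, z up, the work surface at z = 0. Lengths are in m, angles in degrees, forces in N, time in s.
With the tool pointing down it reaches from about 0.425 to 0.95 m from the base axis. Payload 16.7 kg.
Tool frame: the origin (TCP) lies at the very end of the fingers, on their centre line; the grasp point (between the pads) lies 19 mm behind it; z points along the fingers, y is the direction in which the jaws open and shut (so a half turn about z gives the same grasp; the last joint's range is limited). The gripper opens to 94 mm and grips with 3 to 60 N. Pads are 16 mm wide; open, the fingers measure 119 mm over their backs; the gripper's body (75 mm by 177 mm) begins 78 mm behind the grasp point.
Start: joints at [62.424, 24.414, 4.234, 92.017, -1.954, 63.644, -3.845], TCP at [0.22, -0.638, 0.205] pointing down, gripper open.
Joint ranges: [-163.25, 163.25], [-28.42, 122.38], [-70.27, 78.77], [12.13, 141.07], [-58.53, 238.53], [9.26, 117.41], [-156.51, 156.51]. Speed limits (degrees/s): [108.29, 108.29, 136.94, 136.94, 172.46, 172.46, 172.46].

## Interface

Orientations are given as [roll, pitch, yaw] about the fixed x, y, z axes, in that order (R = Rz(yaw) Ry(pitch) Rx(roll)).
In Python, from plant import ctrl, eyes gives the robot as it stands. The module is installed in compiled form; this text tells all that it offers.
- The arm moves only by the shell command python3 -m creep 'ROWS' [OPENING]. ROWS is a JSON object of lists of equal length, an entry for each row: "travel": the shift along the tool's x, y, z scaled (see below), a list of three; "delta_rot": the turn, a rotation vector about the tool's x, y, z scaled (see below), a list of three. In form: {"travel": [[tx, ty, tz], ...], "delta_rot": [[wx, wy, wz], ...]}. A call has 1 to 8 rows; each row shifts and turns the commanded pose from where the row before left it, along the tool's axes as they then stand; what a row does not reach is not made up. The controller multiplies each number of a shift by 0.02 m and each number of a turn by 4 degrees. A row lasts 1/12 s, in which the tool goes at most 41.7 mm and 7.16 degrees, less where a joint would pass 70% of its speed; a pose out of reach is approached as far as the arm can. A call with a number of a shift or a turn outside -1 to 1 is refused whole. A call with a gripper value outside its range is refused whole. OPENING is the closure, from 0 (fully open) to 1 (shut), set as the call begins (- or left out, the last holds). The fingers move at their own pace and stop on an object; the grip force is fixed at half the most. Time passes only in rows, so rows that do not move let the fingers close. It gives the time, the measured TCP pose, the force and the opening at its end, in the units of the state.
- ctrl.get_state(): the state, without advancing time (a new reading comes with each control period).
- eyes.capture(name): name is "scene" or "side" or "wrist"; returns (picture, depth): 480x640x3 uint8, red, green, blue; 480x640 float32, m along the optical axis (not along the pixel's ray), 0 where there is no reading.
- eyes.get_calibration(name): a dict with "fov_y" (degrees; the focal length in pixels is half the picture's height over the tangent of half this angle, whatever the lens; pixels are square), "cx", "cy" (the principal point, pixels), "R" (3x3) and "t" (3): a world point X has camera coordinates R X + t; the wrist camera has in their place "tool_from_camera" (4x4, takes a point from camera to tool coordinates, whose origin is the TCP and whose axes are the flange's). Camera axes: x right, y down, z forward; pixel columns grow to the right and rows downward; lengths in m; the calibration is good to about 2 mm. The wrist camera is an equidistant fisheye: a pixel r from the principal point sees the ray r / f radians off the axis. A picture is of the moment at which its call begins: read the wrist's pose just before it. get_calibration takes no time and is no camera call.
- ctrl.close_job(): hands the job in, once; it reports no verdict.
The state is a dict: "clock": time; "joints": joint angles; "qvel": joint speeds; "tau": joint torques, N m; "tcp_pos": TCP position; "tcp_rot": TCP orientation; "wrist_force": force on the tool from outside, world axes, zero at the start; "moment": the same for the moment, N m; "width": finger opening in m.
Only numpy, scipy, OpenCV 4.12 (cv2) and the standard library are available. Lean on these libraries where they do the work, as an engineer would, in place of code of your own. Each camera call takes 0.05 s, during which the arm holds its last target.

## Working session

There is one attempt and no reset: what is moved stays moved. The work goes in short steps, Python scripts to look and compute and a shell command to move; the robot and the scene stay as the last step left them, time stands still between calls to the robot, and variables do not carry over. Pictures are saved under pics/ and viewed, and the job is handed in when it is done.

```bash
mkdir -p pics; ls; cat > h.py <<'E'
import numpy as np,cv2
from plant import ctrl,eyes
def cap(n,fn):
    s=ctrl.get_state(); im,d=eyes.capture(n); cv2.imwrite('pics/%s.png'%fn,im[:,:,::-1]); np.savez('pics/%s.npz'%fn,im=im,d=d,p=s['tcp_pos'],r=s['tcp_rot']); return im,d,s
def world(n,u,v,d):
    c=eyes.get_calibration(n); f=240/np.tan(np.radians(c['fov_y']/2))
    X=np.stack([(u-c['cx'])/f*d,(v-c['cy'])/f*d,d],-1)
    return (X-np.array(c['t']))@np.array(c['R'])
def pix(n,X):
    c=eyes.get_calibration(n); f=240/np.tan(np.radians(c['fov_y']/2))
    Y=np.array(c['R'])@np.array(X)+np.array(c['t']); return Y[0]/Y[2]*f+c['cx'],Y[1]/Y[2]*f+c['cy'],Y[2]
E
python3 - <<'E'
from h import *
for n in ['scene','side','wrist']:
    cap(n,n+'0'); c=eyes.get_calibration(n); print(n,{k:np.round(v,3).tolist() for k,v in c.items()})
s=ctrl.get_state(); print(s)
E
```

```text
pics
scene {'fov_y': 52.425, 'cx': 309.257, 'cy': 240.264, 'R': [[-0.063, 0.998, 0.018], [0.632, 0.054, -0.773], [-0.772, -0.037, -0.634]], 't': [-0.089, -0.35, 1.422]}
side {'fov_y': 53.156, 'cx': 313.383, 'cy': 242.495, 'R': [[0.966, -0.26, -0.008], [-0.154, -0.546, -0.824], [0.21, 0.797, -0.567]], 't': [-0.543, 0.249, 0.963]}
wrist {'fov_y': 65.706, 'cx': 317.594, 'cy': 241.855, 'tool_from_camera': [[0.001, -0.968, -0.249, 0.073], [1.0, 0.001, -0.0, -0.0], [0.0, -0.249, 0.968, -0.178], [0.0, 0.0, 0.0, 1.0]]}
{'clock': 0.15, 'joints': array([62.42401916, 24.44273067,  4.23338696, 92.04403246, -1.95394863,
       63.64547502, -3.84411221]), 'qvel': array([-0.0652823 , -0.0876871 ,  0.01985555, -0.1248018 , -0.04812125,
        0.10788927, -0.03323078]), 'tau': array([ 5.09225632e-03, -9.36276841e+01,  3.67014840e+00, -4.54423499e+01,
       -4.86288161e-02,  1.79704599e-02,  9.25089057e-05]), 'tcp_pos': array([ 0.21971375, -0.63785994,  0.20492049]), 'tcp_rot': array([-1.79940132e+02,  4.52170654e-03,  1.90071899e+01]), 'wrist_force': array([-0.51855136, -0.334175  ,  0.64279867]), 'moment': array([-0.03264915,  0.00343537, -0.00507172]), 'width': 0.09395276848480297}
```

View pics/scene0.png

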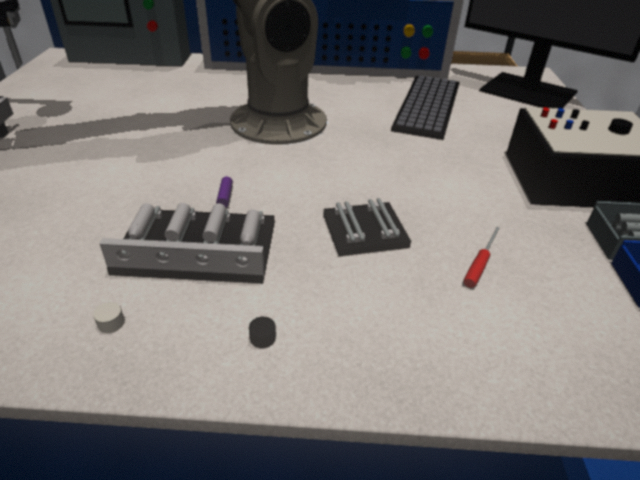

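View pics/side0.png

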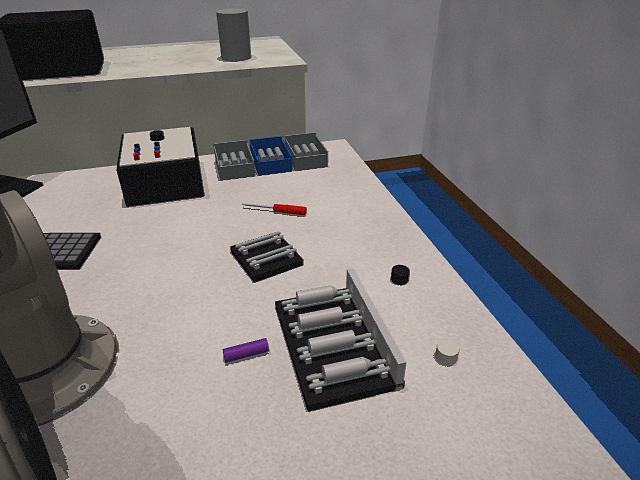

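```bash
python3 - <<'E'
from h import *
im=cv2.imread('pics/side0.png'); cv2.imwrite('pics/side0c.png',cv2.resize(im[220:420,210:450],None,fx=3,fy=3,interpolation=cv2.INTER_CUBIC)[:600,:720])
for n in ['side','scene']:
    z=np.load('pics/%s0.npz'%n); d=z['d']; v,u=np.mgrid[:480,:640]; W=world(n,u,v,d)
    # table check
    W[d==0]=np.nan
    m=(W[...,0]>.35)&(W[...,0]<.95)&(W[...,1]>-.5)&(W[...,1]<.4)
    P=W[m]; 
    print(n,'table z',np.nanmedian(P[:,2][P[:,2]<.012]))
    # render top-down height map 1mm
    H=np.zeros((900,600)); # rows y, cols x
    for p in P[np.argsort(P[:,2])]:
        if 0.005<p[2]<.15: H[min(899,int((.4-p[1])*1000)),min(599,int((p[0]-.35)*1000))]=p[2]
    cv2.imwrite('pics/top_%s.png'%n,cv2.resize((np.clip(H/.08,0,1)*255).astype(np.uint8),(400,600),interpolation=cv2.INTER_AREA))
    np.save('pics/P_%s.npy'%n,P)
    for lo,hi in [(.068,.08),(.055,.067),(.03,.042)]:
        Q=P[(P[:,2]>lo)&(P[:,2]<hi)]; print(lo,len(Q),np.round(np.percentile(Q,[1,50,99],axis=0),3).tolist())
E
```

```text
side table z 0.0017441881282301546
0.068 996 [[0.653, -0.244, 0.068], [0.661, -0.128, 0.076], [0.67, 0.041, 0.079]]
0.055 2082 [[0.518, -0.243, 0.055], [0.57, -0.137, 0.063], [0.659, 0.018, 0.067]]
0.03 3746 [[0.41, -0.238, 0.03], [0.567, -0.077, 0.037], [0.807, 0.287, 0.042]]
scene table z -0.0007727722743236841
0.068 1390 [[0.656, -0.241, 0.068], [0.668, -0.097, 0.074], [0.675, 0.043, 0.076]]
0.055 2245 [[0.522, -0.234, 0.055], [0.597, -0.091, 0.061], [0.675, 0.041, 0.067]]
0.03 2799 [[0.442, -0.232, 0.03], [0.606, -0.018, 0.036], [0.812, 0.294, 0.042]]
```

View pics/side0c.png

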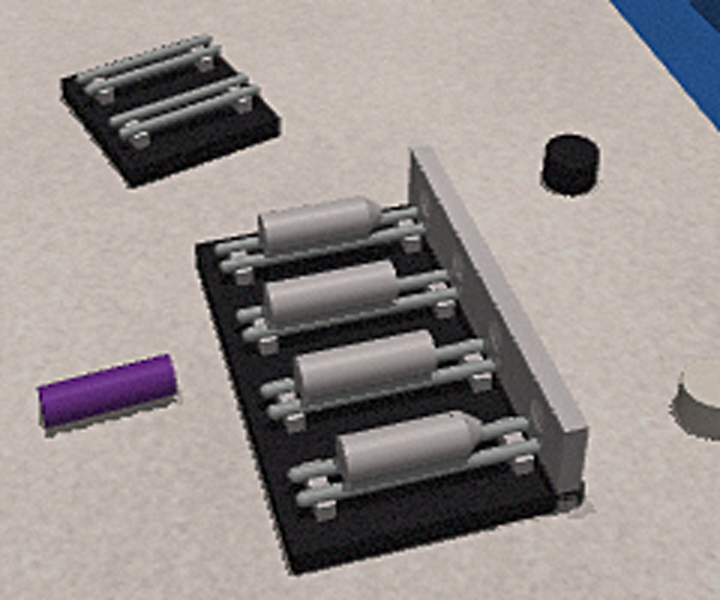

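View pics/top_side.png

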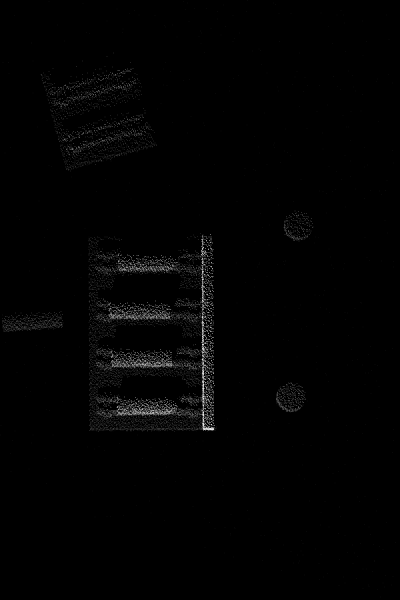

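View pics/wrist0.png

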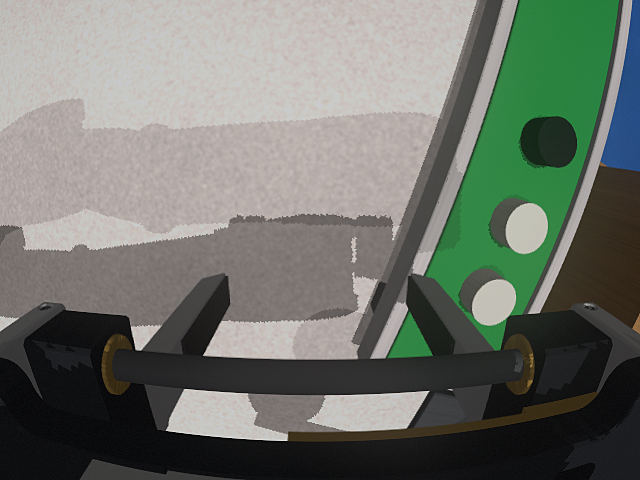

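```bash
python3 - <<'E'
from h import *
from scipy.optimize import minimize
def local(P,q):
    c,s=np.cos(q[2]),np.sin(q[2]); d=P[:,:2]-q[:2]; return np.c_[d@[c,s],d@[-s,c],P[:,2]]
for n,zo in [('side',.0017),('scene',-.0008)]:
    P=np.load('pics/P_%s.npy'%n).copy(); P[:,2]-=zo
    g=P[(P[:,1]<.06)&(P[:,1]>-.26)&(P[:,0]>.47)&(P[:,0]<.7)&(P[:,2]>.01)]
    r=P[(P[:,1]>.10)&(P[:,1]<.33)&(P[:,0]>.39)&(P[:,0]<.62)&(P[:,2]>.01)]
    for nm,Q,t in [('g',g,g[g[:,2]>.07]),('gbase',g[:],None),('r',r,None)]:
        R=cv2.minAreaRect((t if t is not None else Q)[:,:2].astype(np.float32)*1000); print(n,nm,len(Q),np.round(R[0],1),np.round(R[1],1),round(R[2],2))
E
```

```text
side g 11352 [661.8 -98.2] [ 17.8 293.5] 0.32
side gbase 11352 [577.6 -99.6] [189.6 296.1] 0.83
side r 2036 [498.9 234.9] [142.5 155.7] 14.44
scene g 10333 [665.2 -98.7] [ 21. 290.] 0.32
scene gbase 10333 [581.7 -98.9] [195.8 290.9] 0.37
scene r 3333 [502.1 237.5] [145.2 151. ] 14.99
```

```bash
python3 -m creep '{"travel":[[1,-1,0],[1,-1,0],[1,-1,0],[1,-1,0],[1,-1,0],[0,-1,0],[0,-1,0],[0,-1,0]],"delta_rot":[[0,0,0.95],[0,0,0.95],[0,0,0.95],[0,0,0.95],[0,0,0.95],[0,0,0],[0,0,0],[0,0,0]]}' 0.5
```

```text
clock: 0.82
tcp_pos: [0.298, -0.4596, 0.2052]
tcp_rot: [-180.0, 0.0, 0.0]
wrist_force: [0.2, 0.2, 0.5]
width: 0.0478
```

```bash
Z='[0,0,0]'; python3 -m creep '{"travel":[[1,-1,0],[1,-1,0],[1,-1,0],[1,-1,0],[1,-1,0],[1,-1,0],[1,-1,0],[1,-1,0]],"delta_rot":[[0,0,0],[0,0,0],[0,0,0],[0,0,0],[0,0,0],[0,0,0],[0,0,0],[0,0,0]]}'; python3 -m creep '{"travel":[[0.5,-1,0],[0.5,-1,0],[0,-1,0],[0,-1,0],[0,-1,0],[0,-1,0],[0,-1,0],[0,-1,0]],"delta_rot":[[0,0,0],[0,0,0],[0,0,0],[0,0,0],[0,0,0],[0,0,0],[0,0,0],[0,0,0]]}'
python3 -m creep '{"travel":[[0,-1,0],[0,0,0]],"delta_rot":[[0,0,0],[0,0,0]]}'
python3 - <<'E'
from h import *
im,d,s=cap('wrist','w1'); print(s['tcp_pos'],s['tcp_rot'])
E
```

```text
clock: 1.48
tcp_pos: [0.4585, -0.2997, 0.2055]
tcp_rot: [-180.0, 0.0, 0.0]
wrist_force: [-0.6, -0.1, 0.3]
width: 0.0472
clock: 2.15
tcp_pos: [0.4774, -0.1399, 0.2054]
tcp_rot: [-180.0, 0.0, 0.0]
wrist_force: [0.0, 0.1, 0.1]
width: 0.0469
clock: 2.32
tcp_pos: [0.4778, -0.1173, 0.2055]
tcp_rot: [-180.0, -0.0, 0.2]
wrist_force: [0.7, 0.8, -0.1]
width: 0.0471
[ 0.47775488 -0.11725635  0.20554688] [-1.79950465e+02 -2.65831756e-03  2.27697150e-01]
```

View pics/w1.png

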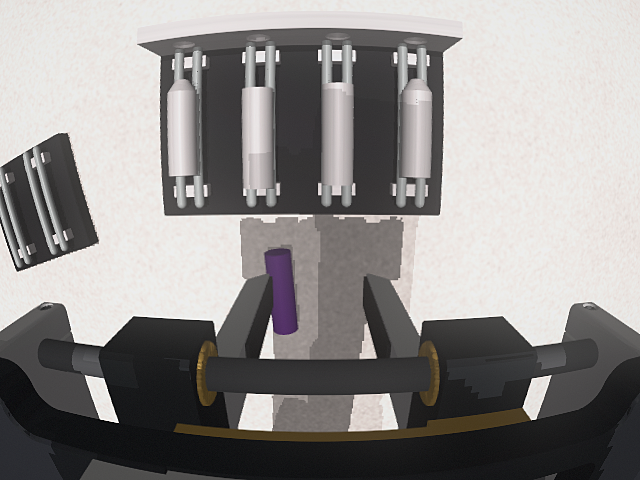

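The wrist view shows four grey pins in the lanes at columns 182, 258, 337 and 416 (rows 80–190). The outer two look chamfered and the inner two square. The purple look-alike at (280,290) is off the rack and stays put. Next I measure the rack pose and the pin ends.

```bash
cat >> h.py <<'E'
from scipy.spatial.transform import Rotation as Ro
def wcloud(fn):
    z=np.load('pics/%s.npz'%fn); d=z['d']; c=eyes.get_calibration('wrist'); f=240/np.tan(np.radians(c['fov_y']/2))
    v,u=np.mgrid[:480,:640]; dx,dy=u-c['cx'],v-c['cy']; r=np.hypot(dx,dy)+1e-9; th=r/f
    X=np.stack([dx/r*np.tan(th)*d,dy/r*np.tan(th)*d,d,np.ones_like(d)],-1)
    T=np.array(c['tool_from_camera']); Y=(X@T.T)[...,:3]
    W=Y@Ro.from_euler('xyz',z['r'],degrees=True).as_matrix().T+z['p']; W[d==0]=np.nan; W[th>1.3]=np.nan
    return W
E
python3 - <<'E'
from h import *
W=wcloud('w1'); P=W.reshape(-1,3); P=P[~np.isnan(P[:,0])]
t=P[(abs(P[:,2])<.012)&(P[:,0]>.4)&(P[:,0]<.8)&(P[:,1]>-.35)&(P[:,1]<.15)]; zo=np.median(t[:,2]); A=np.c_[t[:,:2],np.ones(len(t))]; print('table',zo,np.linalg.lstsq(A,t[:,2],rcond=None)[0])
P=P.copy();P[:,2]-=zo
g=P[(P[:,1]<.08)&(P[:,1]>-.28)&(P[:,0]>.45)&(P[:,0]<.72)]
b=lambda lo,hi:g[(g[:,2]>lo)&(g[:,2]<hi)]
for nm,Q in [('plate',b(.07,.08)),('base',b(.012,.028)),('all',b(.012,.08))]:
    R=cv2.minAreaRect(Q[:,:2].astype(np.float32)*1000); print(nm,len(Q),np.round(R[0],1),np.round(R[1],1),round(R[2],2))
Q=b(.055,.068)
for y in [-.207,-.135,-.063,.009]:
    q=Q[(abs(Q[:,1]-y)<.025)&(Q[:,0]<.645)]; print(y,len(q),np.round(np.percentile(q,[0.5,50,99.5],axis=0)*1000,1).tolist())
E
```

```text
table -0.0011300616812401632 [ 0.00036844  0.00032821 -0.00127772]
plate 6018 [662.8 -97.6] [ 17.6 291.1] 0.14
base 27715 [570.3 -97.7] [171.3 290.4] 0.25
all 57463 [578.2 -98. ] [187.  291.1] 0.26
-0.207 2580 [[527.9, -218.1, 55.2], [569.7, -203.3, 62.1], [615.5, -192.4, 65.3]]
-0.135 3019 [[519.5, -146.8, 55.2], [564.1, -133.4, 62.2], [608.3, -120.7, 65.4]]
-0.063 2907 [[516.3, -75.1, 55.2], [560.9, -63.3, 62.2], [605.2, -49.2, 65.2]]
0.009 2364 [[529.9, -3.1, 55.2], [571.6, 7.0, 62.0], [617.4, 22.4, 65.5]]
```

```bash
python3 -m creep '{"travel":[[0,1,0],[0,1,0],[0,1,1],[0,1,1],[0,0.45,1],[0,0,1],[0,0,1],[0,0,1]],"delta_rot":[[0,0,0],[0,0,0],[0,0,0],[0,0,0],[0,0,0],[0,0,0],[0,0,0],[0,0,0]]}' 1; python3 -m creep '{"travel":[[0.4,0,1],[0.4,0,1],[0.4,0,0.05],[0,0,0]],"delta_rot":[[0,0,0],[0,0,0],[0,0,0],[0,0,0]]}'
```

```text
clock: 3.03
tcp_pos: [0.4773, -0.211, 0.0844]
tcp_rot: [180.0, 0.0, -0.1]
wrist_force: [1.1, -0.1, -0.3]
width: 0.0008
clock: 3.37
tcp_pos: [0.5024, -0.2101, 0.0439]
tcp_rot: [-180.0, 0.1, 0.0]
wrist_force: [0.1, 0.4, 0.8]
width: 0.0008
```

```bash
python3 -m creep '{"travel":[[0.4,-0.22,0],[0.4,0,0],[0.4,0,0],[0.4,0,0],[0.4,0,0],[0.4,0,0],[0.2,0,0],[0,0,0]],"delta_rot":[[0,0,0],[0,0,0],[0,0,0],[0,0,0],[0,0,0],[0,0,0],[0,0,0],[0,0,0]]}'; python3 -m creep '{"travel":[[0.15,0,0],[0.15,0,0],[0.1,0,0],[0.1,0,0],[0,0,0]],"delta_rot":[[0,0,0],[0,0,0],[0,0,0],[0,0,0],[0,0,0]]}'
```

```text
clock: 4.03
tcp_pos: [0.5548, -0.2053, 0.0445]
tcp_rot: [-180.0, -0.0, 0.0]
wrist_force: [-0.2, -0.1, -0.1]
width: 0.0006
clock: 4.45
tcp_pos: [0.5639, -0.2055, 0.0444]
tcp_rot: [-180.0, 0.0, 0.0]
wrist_force: [-0.3, 0.1, 0.1]
width: 0.0004
```

```bash
python3 -m creep '{"travel":[[0.1,0,0],[0.1,0,0]],"delta_rot":[[0,0,0],[0,0,0]]}'; python3 -m creep '{"travel":[[0.1,0,0],[0.05,0,0]],"delta_rot":[[0,0,0],[0,0,0]]}'; python3 - <<'E'
from h import *
im,d,s=cap('side','s2'); print(s['tcp_pos'],s['wrist_force'])
cv2.imwrite('pics/s2c.png',cv2.resize(im[220:420,210:450,::-1],None,fx=3,fy=3,interpolation=cv2.INTER_CUBIC))
E
```

```text
clock: 4.62
tcp_pos: [0.5645, -0.2055, 0.0441]
tcp_rot: [-180.0, 0.3, -0.0]
wrist_force: [-26.3, 2.1, 20.0]
width: 0.0005
clock: 4.78
tcp_pos: [0.5647, -0.2056, 0.0438]
tcp_rot: [-179.9, 0.6, -0.1]
wrist_force: [-38.6, 3.8, 30.9]
width: 0.0005
[ 0.56469689 -0.20561511  0.04377716] [-38.58424429   3.83888928  30.90456923]
```

View pics/s2c.png

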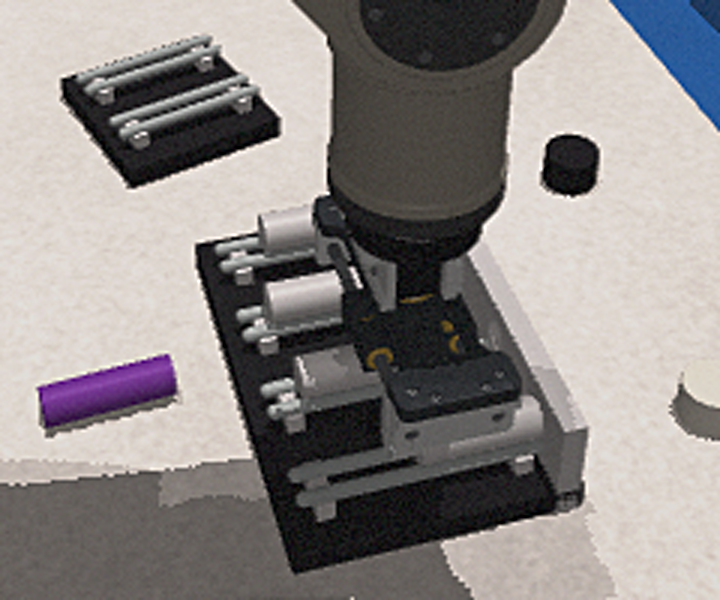

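Lane 1 stopped with the TCP at x = 0.5646. That fits a seated chamfer (0.566 expected, 0.5555 for a square end). Now lane 2.

```bash
python3 -m creep '{"travel":[[-0.5,0,0],[-1,0,0],[-1,0,0],[-1,0,0],[0,-1,0],[0,-1,0],[0,-1,0],[0,-0.58,0]],"delta_rot":[[0,0,0],[0,0,0],[0,0,0],[0,0,0],[0,0,0],[0,0,0],[0,0,0],[0,0,0]]}'; python3 -m creep '{"travel":[[0.4,0,0],[0.4,0,0],[0.4,0,0],[0.4,0,0],[0.4,0,0],[0.2,0,0],[0,0,0]],"delta_rot":[[0,0,0],[0,0,0],[0,0,0],[0,0,0],[0,0,0],[0,0,0],[0,0,0]]}'
```

```text
clock: 5.5
tcp_pos: [0.5009, -0.1319, 0.0448]
tcp_rot: [-180.0, -0.0, 0.1]
wrist_force: [-0.1, -0.2, 0.1]
width: 0.0003
clock: 6.08
tcp_pos: [0.5458, -0.1341, 0.0443]
tcp_rot: [-180.0, -0.0, -0.0]
wrist_force: [0.4, -0.0, -0.5]
width: 0.0006
```

```bash
python3 -m creep '{"travel":[[0.15,0,0],[0.15,0,0],[0.1,0,0],[0,0,0]],"delta_rot":[[0,0,0],[0,0,0],[0,0,0],[0,0,0]]}'; python3 -m creep '{"travel":[[0.05,0,0],[0.05,0,0]],"delta_rot":[[0,0,0],[0,0,0]]}'; python3 -m creep '{"travel":[[0.05,0,0],[0,0,0]],"delta_rot":[[0,0,0],[0,0,0]]}'
```

```text
clock: 6.42
tcp_pos: [0.553, -0.1339, 0.0445]
tcp_rot: [-180.0, -0.0, 0.0]
wrist_force: [0.2, 0.6, -0.4]
width: 0.0001
clock: 6.58
tcp_pos: [0.5545, -0.1338, 0.0445]
tcp_rot: [-180.0, 0.0, 0.0]
wrist_force: [-0.7, 0.1, 0.0]
width: 0.0001
clock: 6.75
tcp_pos: [0.555, -0.1339, 0.0444]
tcp_rot: [-180.0, 0.1, -0.0]
wrist_force: [-5.3, -0.1, 3.1]
width: 0.0006
```

```bash
python3 -m creep '{"travel":[[0.05,0,0],[0,0,0]],"delta_rot":[[0,0,0],[0,0,0]]}'
```

```text
clock: 6.92
tcp_pos: [0.5551, -0.1339, 0.0443]
tcp_rot: [-180.0, 0.2, -0.0]
wrist_force: [-10.7, 0.3, 8.0]
width: 0.0005
```

Lane 2 stopped at 0.555, so it is square. Next is lane 3.

```bash
python3 -m creep '{"travel":[[-1,0,0],[-1,0,0],[-1,0,0],[0,-1,0],[0,-1,0],[0,-1,0],[0,-0.6,0]],"delta_rot":[[0,0,0],[0,0,0],[0,0,0],[0,0,0],[0,0,0],[0,0,0],[0,0,0]]}'; python3 -m creep '{"travel":[[0.4,0,0],[0.4,0,0],[0.4,0,0],[0.4,0,0],[0.4,0,0],[0.4,0,0],[0.2,0,0],[0,0,0]],"delta_rot":[[0,0,0],[0,0,0],[0,0,0],[0,0,0],[0,0,0],[0,0,0],[0,0,0],[0,0,0]]}'
```

```text
clock: 7.5
tcp_pos: [0.497, -0.0599, 0.0448]
tcp_rot: [-180.0, -0.1, 0.1]
wrist_force: [-0.3, 0.2, 0.5]
width: 0.0
clock: 8.17
tcp_pos: [0.5498, -0.062, 0.0444]
tcp_rot: [-180.0, -0.0, -0.0]
wrist_force: [-0.5, 0.8, -0.1]
width: 0.0006
```

```bash
python3 -m creep '{"travel":[[0.1,0,0],[0.05,0,0],[0.05,0,0],[0,0,0]],"delta_rot":[[0,0,0],[0,0,0],[0,0,0],[0,0,0]]}'
```

```text
clock: 8.5
tcp_pos: [0.5526, -0.0619, 0.0445]
tcp_rot: [180.0, 0.0, 0.0]
wrist_force: [0.1, -0.6, -0.5]
width: 0.0004
```

```bash
python3 -m creep '{"travel":[[0.05,0,0],[0.05,0,0],[0,0,0]],"delta_rot":[[0,0,0],[0,0,0],[0,0,0]]}';python3 -m creep '{"travel":[[0.05,0,0],[0.05,0,0],[0,0,0]],"delta_rot":[[0,0,0],[0,0,0],[0,0,0]]}'
```

```text
clock: 8.75
tcp_pos: [0.5547, -0.0619, 0.0445]
tcp_rot: [-180.0, 0.0, 0.0]
wrist_force: [0.0, 0.1, -0.4]
width: 0.0006
clock: 9.0
tcp_pos: [0.5549, -0.0619, 0.0442]
tcp_rot: [180.0, 0.2, -0.0]
wrist_force: [-12.4, -0.1, 9.4]
width: 0.0001
```

Lane 3 stopped at 0.555, so it is square as well. Next is lane 4 (y ≈ +0.010).

```bash
python3 -m creep '{"travel":[[-1,0,0],[-1,0,0],[-1,0,0],[0,-1,0],[0,-1,0],[0,-1,0],[0,-0.59,0]],"delta_rot":[[0,0,0],[0,0,0],[0,0,0],[0,0,0],[0,0,0],[0,0,0],[0,0,0]]}'; python3 -m creep '{"travel":[[0.4,0,0],[0.4,0,0],[0.4,0,0],[0.4,0,0],[0.4,0,0],[0.4,0,0],[0.4,0,0],[0,0,0]],"delta_rot":[[0,0,0],[0,0,0],[0,0,0],[0,0,0],[0,0,0],[0,0,0],[0,0,0],[0,0,0]]}'
```

```text
clock: 9.58
tcp_pos: [0.497, 0.012, 0.0448]
tcp_rot: [-180.0, -0.1, 0.1]
wrist_force: [-0.2, 0.0, 0.3]
width: 0.0004
clock: 10.25
tcp_pos: [0.5545, 0.0097, 0.0445]
tcp_rot: [-180.0, -0.1, -0.0]
wrist_force: [-0.5, 0.9, -0.4]
width: 0.0006
```

```bash
python3 -m creep '{"travel":[[0.1,0,0],[0.1,0,0],[0.1,0,0],[0,0,0]],"delta_rot":[[0,0,0],[0,0,0],[0,0,0],[0,0,0]]}'
```

```text
clock: 10.58
tcp_pos: [0.5589, 0.01, 0.0446]
tcp_rot: [-180.0, -0.0, 0.0]
wrist_force: [0.5, -0.3, -0.1]
width: 0.0005
```

```bash
python3 -m creep '{"travel":[[0.1,0,0],[0.1,0,0],[0,0,0]],"delta_rot":[[0,0,0],[0,0,0],[0,0,0]]}';python3 -m creep '{"travel":[[0.05,0,0],[0.05,0,0],[0,0,0]],"delta_rot":[[0,0,0],[0,0,0],[0,0,0]]}'
```

```text
clock: 10.83
tcp_pos: [0.563, 0.01, 0.0446]
tcp_rot: [-180.0, -0.0, 0.0]
wrist_force: [-0.2, 0.2, -0.5]
width: 0.0004
clock: 11.08
tcp_pos: [0.5634, 0.0099, 0.0443]
tcp_rot: [180.0, 0.1, 0.0]
wrist_force: [-8.5, 0.6, 6.4]
width: 0.0004
```

```bash
python3 -m creep '{"travel":[[0.05,0,0],[0,0,0]],"delta_rot":[[0,0,0],[0,0,0]]}'; python3 -m creep '{"travel":[[-1,0,0],[-1,0,0],[-1,0,-0.5],[-1,0,-1],[0,0.5,-1],[0,1,-1],[0,1,-1],[0,0,-1]],"delta_rot":[[0,0,0],[0,0,0],[0,0,0],[0,0,0],[0,0,0],[0,0,0],[0,0,0],[0,0,0]]}' 0.5; python3 -m creep '{"travel":[[0,1,-1],[0,1,-1],[0,0,-1],[0,0,0]],"delta_rot":[[0,0,0],[0,0,0],[0,0,0],[0,0,0]]}'
python3 - <<'E'
from h import *
im,d,s=cap('wrist','w3'); print(s['tcp_pos'],s['tcp_rot'])
W=wcloud('w3'); P=W.reshape(-1,3); P=P[~np.isnan(P[:,0])].copy()
t=P[(abs(P[:,2])<.012)&(P[:,0]>.4)&(P[:,0]<.8)&(P[:,1]>-.35)&(P[:,1]<.15)]; zo=np.median(t[:,2]); print(zo)
P[:,2]-=zo
Q=P[(P[:,2]>.055)&(P[:,2]<.068)]
for y in [-.206,-.134,-.062,.010]:
    q=Q[(abs(Q[:,1]-y)<.025)&(Q[:,0]<.645)&(Q[:,0]>.5)]; print(y,len(q),np.round(np.percentile(q,[0.5,50,99.5],axis=0)*1000,1).tolist())
r=P[(P[:,1]>.10)&(P[:,1]<.36)&(P[:,0]>.37)&(P[:,0]<.64)&(P[:,2]>.012)&(P[:,2]<.06)]
R=cv2.minAreaRect(r[:,:2].astype(np.float32)*1000); print('ret',len(r),np.round(R[0],1),np.round(R[1],1),round(R[2],2))
E
```

```text
clock: 11.25
tcp_pos: [0.5635, 0.0099, 0.0442]
tcp_rot: [180.0, 0.2, 0.0]
wrist_force: [-12.4, -0.3, 10.8]
width: 0.0005
clock: 11.92
tcp_pos: [0.4855, -0.0435, 0.1558]
tcp_rot: [179.9, -0.0, -0.2]
wrist_force: [-0.5, -0.6, -2.1]
width: 0.0462
clock: 12.25
tcp_pos: [0.4874, -0.0813, 0.2182]
tcp_rot: [180.0, -0.3, -0.1]
wrist_force: [0.6, 0.4, 1.2]
width: 0.0471
[ 0.48743599 -0.08128691  0.2182133 ] [ 1.79967322e+02 -3.09854774e-01 -1.13015796e-01]
-0.001134606819787165
-0.206 1839 [[574.8, -217.4, 55.2], [609.4, -202.3, 62.3], [644.7, -192.1, 65.3]]
-0.134 2355 [[565.6, -146.4, 55.3], [604.4, -132.2, 62.3], [644.5, -120.5, 65.5]]
-0.062 2461 [[565.4, -74.9, 55.2], [604.2, -61.9, 62.2], [644.6, -48.5, 65.5]]
0.01 2024 [[573.4, -2.8, 55.2], [608.2, 8.1, 62.3], [644.4, 23.3, 65.4]]
ret 9906 [499.8 238.3] [141.  153.6] 15.28
```

View pics/w3.png

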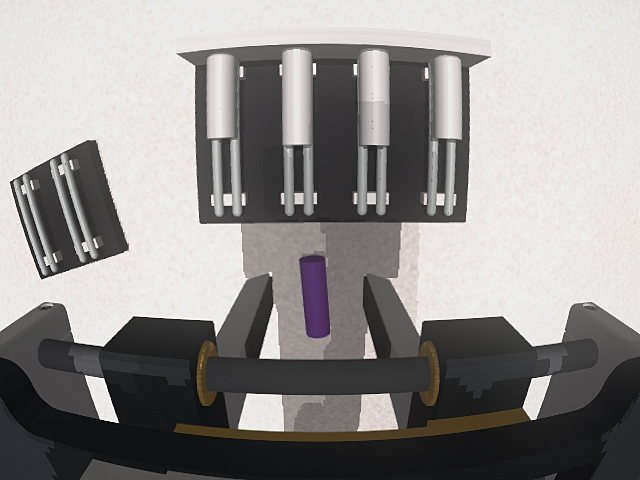

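All four have been tried. The rear ends sit at x = 575, 566, 565 and 573 mm, so the outer pins are home and the middle two are square. Next I grasp the lane 3 pin.

```bash
python3 -m creep '{"travel":[[1,-0.9,0],[1,0,0],[1,0,0.5],[1,0,0.5],[1,0,1],[1,0,1],[0.1,0,1],[0,0,0]],"delta_rot":[[0,0,0],[0,0,0],[0,0,0],[0,0,0],[0,0,0],[0,0,0],[0,0,0],[0,0,0]]}' 0.5
```

```text
clock: 12.97
tcp_pos: [0.606, -0.0612, 0.1296]
tcp_rot: [-180.0, 0.4, 0.1]
wrist_force: [-0.9, 0.2, -0.5]
width: 0.0472
```

```bash
python3 -m creep '{"travel":[[0,0,0]],"delta_rot":[[0,0,0]]}'
```

```text
clock: 13.05
tcp_pos: [0.6065, -0.0615, 0.1331]
tcp_rot: [-180.0, 0.2, 0.0]
wrist_force: [-0.0, -0.9, 0.6]
width: 0.0471
```

```bash
python3 -m creep '{"travel":[[0.15,0.02,1],[0,0,1],[0,0,1],[0,0,1],[0,0,0.5],[0,0,0],[0,0,0]],"delta_rot":[[0,0,0],[0,0,0],[0,0,0],[0,0,0],[0,0,0],[0,0,0],[0,0,0]]}'
```

```text
clock: 13.63
tcp_pos: [0.6109, -0.0624, 0.0455]
tcp_rot: [-180.0, -0.0, 0.0]
wrist_force: [0.6, 0.2, 0.5]
width: 0.0469
```

```bash
python3 -m creep '{"travel":[[-0.05,0,0.18],[0,0,0],[0,0,0],[0,0,0],[0,0,0]],"delta_rot":[[0,0,0],[0,0,0],[0,0,0],[0,0,0],[0,0,0]]}' 1
```

```text
clock: 14.05
tcp_pos: [0.6101, -0.0623, 0.0417]
tcp_rot: [-180.0, -0.1, 0.0]
wrist_force: [-1.5, 1.0, 6.8]
width: 0.0272
```

```bash
python3 -m creep '{"travel":[[-0.1,0,-0.5],[-0.1,0,-1],[0,0,-1],[0,0,-1],[0,0,-1],[-0.5,-0.5,-1],[-1,-1,-1],[-1,-1,-0.5]],"delta_rot":[[0,0,0],[0,0,0],[0,0,0],[0,0,0],[0,0,0],[0,0,0],[0,0,0],[0,0,0]]}'; python3 -m creep '{"travel":[[-1,-1,0],[-1,-1,0],[-1,-1,0],[-1,-1,0],[-1,-1,0],[-0.9,-1,0],[0,-1,0],[0,-1,0]],"delta_rot":[[0,0,0],[0,0,0],[0,0,0],[0,0,0],[0,0,0],[0,0,0],[0,0,0],[0,0,0]]}'; python3 -m creep '{"travel":[[0,-1,0],[0,-1,0],[0,-1,0],[0,-0.1,0],[0,0,0]],"delta_rot":[[0,0,0],[0,0,0],[0,0,0],[0,0,0],[0,0,0]]}'; python3 - <<'E'
from h import *
im,d,s=cap('wrist','w4'); print(s['tcp_pos'],s['tcp_rot'],s['width'])
W=wcloud('w4'); P=W.reshape(-1,3); P=P[~np.isnan(P[:,0])].copy()
t=P[(abs(P[:,2])<.012)&(P[:,0]>.4)&(P[:,0]<.8)&(P[:,1]>.05)&(P[:,1]<.4)]; zo=np.median(t[:,2]); P[:,2]-=zo
r=P[(P[:,1]>.10)&(P[:,1]<.36)&(P[:,0]>.37)&(P[:,0]<.64)&(P[:,2]>.012)&(P[:,2]<.045)]
R=cv2.minAreaRect(r[:,:2].astype(np.float32)*1000); print(zo,'ret',len(r),np.round(R[0],1),np.round(R[1],1),round(R[2],2))
E
```

```text
clock: 14.72
tcp_pos: [0.5558, -0.0125, 0.1836]
tcp_rot: [180.0, -0.1, -0.1]
wrist_force: [-0.3, 0.9, -1.4]
width: 0.0273
clock: 15.38
tcp_pos: [0.4367, 0.1482, 0.1819]
tcp_rot: [180.0, -0.1, 0.0]
wrist_force: [-0.1, -0.6, -0.6]
width: 0.0271
clock: 15.8
tcp_pos: [0.4373, 0.2105, 0.1813]
tcp_rot: [-180.0, -0.0, 0.1]
wrist_force: [-0.4, 0.1, -2.0]
width: 0.0272
[0.43730143 0.21046422 0.18133504] [-1.79987507e+02 -9.29258081e-03  1.24367487e-01] 0.027226392140213856
-0.0011243385770006165 ret 22239 [499.9 239.1] [140.7 150.9] 15.12
```

View pics/w4.png

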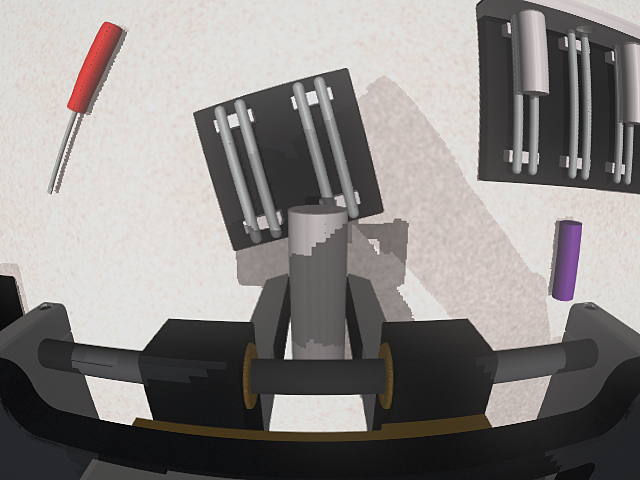

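```bash
python3 - <<'E'
from h import *
W=wcloud('w4'); P=W.reshape(-1,3); P=P[~np.isnan(P[:,0])].copy(); P[:,2]+=.0011
a=np.radians(15.1); c=np.array([.4999,.239])
r=P[(P[:,1]>.10)&(P[:,1]<.36)&(P[:,0]>.37)&(P[:,0]<.64)&(P[:,2]>.031)&(P[:,2]<.0425)]
d=r[:,:2]-c; L=np.c_[d@[np.cos(a),np.sin(a)],d@[-np.sin(a),np.cos(a)]]*1000
for y0 in (-45.5,-26.5,26.5,45.5):
    q=L[(abs(L[:,1]-y0)<8)&(abs(L[:,0])<64)]; k=np.polyfit(q[:,0],q[:,1],1); print(y0,len(q),np.degrees(k[0]),k[1],q[:,0].min(),q[:,0].max())
p=P[(P[:,2]>.12)&(abs(P[:,1]-.2105)<.02)&(P[:,0]>.4)&(P[:,0]<.5)]
top=p[p[:,2]>np.percentile(p[:,2],50)]; print(np.round(np.percentile(p,[1,50,99],axis=0)*1000,1).tolist())
for x in np.arange(.45,.49,.01):
    q=p[abs(p[:,0]-x)<.003]; 
    if len(q): print(x,len(q),np.percentile(q[:,2],98), (q[:,1].min()+q[:,1].max())/2)
E
```

```text
-45.5 1808 0.03464778774977026 -45.34266901621912 -63.98527594065406 63.77612205183256
-26.5 1585 0.1763956349985051 -26.694542200082733 -50.548863140272125 63.59707688090721
26.5 1769 -0.03297395197319668 25.935557988755807 -63.51282799121451 63.677969554068305
45.5 1719 -0.036548334547956376 44.649903292187936 -63.869958239354766 63.8211413847498
[[412.4, 190.9, 191.0], [460.9, 210.4, 295.8], [482.1, 230.1, 320.8]]
0.45 3071 0.29536081617876775 0.21050015533129934
0.46 13581 0.3209135538809298 0.2104996618004838
0.47000000000000003 4633 0.3031708915631078 0.21049980599154222
0.48000000000000004 1158 0.20407415353548425 0.21121360022755875
```

```bash
python3 -m creep '{"travel":[[0.67,-0.79,0],[0.67,-0.79,0],[0.67,-0.79,0],[0.67,-0.79,0],[0,0,0],[0,0,0],[0,0,0],[0,0,0]],"delta_rot":[[0,0,0],[0,0,0],[0,0,0],[0,0,0],[0,0,-0.945],[0,0,-0.945],[0,0,-0.945],[0,0,-0.945]]}'; python3 -m creep '{"travel":[[0,0,1],[0,0,1],[0,0,1],[0,0,1],[0,0,0.5],[0,0,0],[0,0,0]],"delta_rot":[[0,0,0],[0,0,0],[0,0,0],[0,0,0],[0,0,0],[0,0,0],[0,0,0]]}'
```

```text
clock: 16.52
tcp_pos: [0.4915, 0.2713, 0.181]
tcp_rot: [180.0, 0.0, 15.2]
wrist_force: [0.2, -0.5, -2.3]
width: 0.0272
clock: 17.1
tcp_pos: [0.4914, 0.2722, 0.0913]
tcp_rot: [180.0, 0.0, 15.1]
wrist_force: [-0.4, -1.0, -2.3]
width: 0.0274
```

```bash
python3 -m creep '{"travel":[[-0.02,-0.06,0.6],[0,0,0.6],[0,0,0.5],[0,0,0.4],[0,0,0.1],[0,0,0]],"delta_rot":[[0,0,0],[0,0,0],[0,0,0],[0,0,0],[0,0,0],[0,0,0]]}'
```

```text
clock: 17.6
tcp_pos: [0.4901, 0.2736, 0.046]
tcp_rot: [180.0, 0.1, 15.1]
wrist_force: [-0.3, 0.0, -1.5]
width: 0.0273
```

```bash
python3 -m creep '{"travel":[[0,0,0.1],[0,0,0.05],[0,0,0]],"delta_rot":[[0,0,0],[0,0,0],[0,0,0]]}'; python3 -m creep '{"travel":[[0,0,0.04],[0,0,0]],"delta_rot":[[0,0,0],[0,0,0]]}'
```

```text
clock: 17.85
tcp_pos: [0.4907, 0.2739, 0.0441]
tcp_rot: [-180.0, -0.0, 15.1]
wrist_force: [0.0, -0.5, -0.9]
width: 0.0272
clock: 18.02
tcp_pos: [0.4906, 0.2738, 0.0432]
tcp_rot: [-180.0, -0.0, 15.1]
wrist_force: [-0.1, -0.2, -2.2]
width: 0.0275
```

```bash
python3 -m creep '{"travel":[[0,0,0.05],[0,0,0]],"delta_rot":[[0,0,0],[0,0,0]]}'; python3 -m creep '{"travel":[[0,0,0.03],[0,0,0]],"delta_rot":[[0,0,0],[0,0,0]]}'
```

```text
clock: 18.18
tcp_pos: [0.4906, 0.2738, 0.0421]
tcp_rot: [-180.0, -0.0, 15.1]
wrist_force: [-0.1, -0.9, -1.4]
width: 0.0276
clock: 18.35
tcp_pos: [0.4906, 0.2738, 0.0419]
tcp_rot: [180.0, -0.0, 15.1]
wrist_force: [-1.5, -2.0, 6.2]
width: 0.0274
```

The pin is touching the rods, so I release and lift.

```bash
python3 -m creep '{"travel":[[0,0,0],[0,0,0],[0,0,0],[0,0,-0.5],[0,0,-1],[0,0,-1],[0,0,-1],[0,0,-1]],"delta_rot":[[0,0,0],[0,0,0],[0,0,0],[0,0,0],[0,0,0],[0,0,0],[0,0,0],[0,0,0]]}' 0.5; python3 -m creep '{"travel":[[0,0,-1],[0,0,-0.5],[0,0,0],[0,0,0],[0,0,0],[0,0,0]],"delta_rot":[[0,0,0.945],[0,0,0.945],[0,0,0.945],[0,0,0.945],[0,0,0],[0,0,0]]}'
python3 - <<'E'
from h import *
im,d,s=cap('side','s5'); print(s['tcp_pos'],s['tcp_rot'])
cv2.imwrite('pics/s5c.png',cv2.resize(im[180:420,200:460,::-1],None,fx=2.5,fy=2.5,interpolation=cv2.INTER_CUBIC))
E
```

```text
clock: 19.02
tcp_pos: [0.4905, 0.2739, 0.1332]
tcp_rot: [-180.0, -0.0, 15.1]
wrist_force: [0.4, 0.1, -0.6]
width: 0.0468
clock: 19.52
tcp_pos: [0.4905, 0.2739, 0.1621]
tcp_rot: [-180.0, -0.0, 0.1]
wrist_force: [0.2, -0.0, -0.1]
width: 0.0474
[0.49050281 0.27391278 0.16205434] [-1.79987476e+02 -2.22935141e-02  1.37214628e-01]
```

View pics/s5c.png

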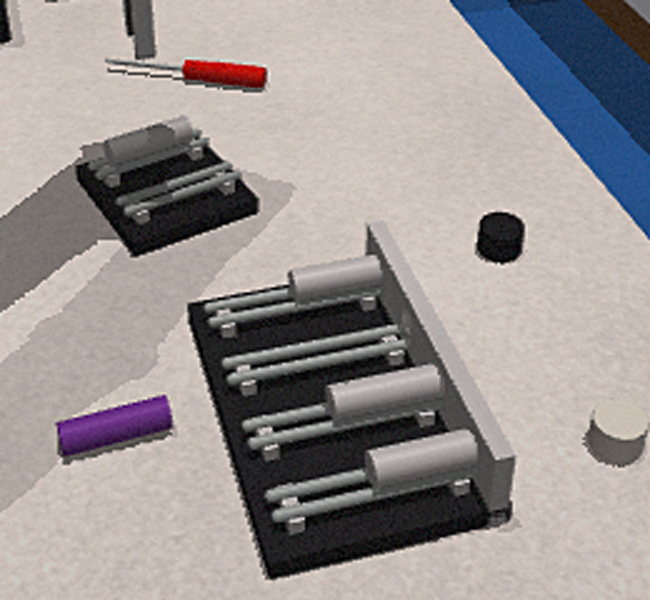

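The first pin lies in the return rack's left lane at crop (148,140). The screwdriver, pucks and purple pin look undisturbed. Next is the lane 2 pin at crop (385,392).

```bash
python3 -m creep '{"travel":[[1,1,0],[1,1,0],[1,1,0],[1,1,0],[1,1,0],[1,1,0],[0,1,0],[0,1,0]],"delta_rot":[[0,0,0],[0,0,0],[0,0,0],[0,0,0],[0,0,0],[0,0,0],[0,0,0],[0,0,0]]}'; python3 -m creep '{"travel":[[0,1,0],[0,1,0],[0,1,0],[0,1,0],[0,1,0],[0,1,0],[0,1,0],[0,1,0]],"delta_rot":[[0,0,0],[0,0,0],[0,0,0],[0,0,0],[0,0,0],[0,0,0],[0,0,0],[0,0,0]]}';  python3 -m creep '{"travel":[[0,1,0],[0,1,0],[0,1,0],[0,1,0],[0,0.4,0],[0,0,1],[0,0,1],[0,0,0]],"delta_rot":[[0,0,0],[0,0,0],[0,0,0],[0,0,0],[0,0,0],[0,0,0],[0,0,0],[0,0,0]]}';python3 -m creep '{"travel":[[0,0,0]],"delta_rot":[[0,0,0]]}'
```

```text
clock: 20.23
tcp_pos: [0.6112, 0.1126, 0.161]
tcp_rot: [-180.0, 0.0, 0.1]
wrist_force: [0.1, -0.1, 0.5]
width: 0.0467
clock: 20.9
tcp_pos: [0.6104, -0.0471, 0.1614]
tcp_rot: [-180.0, 0.0, 0.1]
wrist_force: [-0.5, -0.0, 0.1]
width: 0.0468
clock: 21.57
tcp_pos: [0.6087, -0.1334, 0.1182]
tcp_rot: [-179.9, 0.3, 0.1]
wrist_force: [-1.0, 0.6, -0.6]
width: 0.0467
clock: 21.65
tcp_pos: [0.61, -0.1334, 0.1209]
tcp_rot: [-180.0, 0.1, 0.1]
wrist_force: [-0.0, -0.1, 0.4]
width: 0.0468
```

```bash
python3 -m creep '{"travel":[[0,0.03,1],[0,0,1],[0,0,1],[0,0,0.7],[0,0,0.1],[0,0,0],[0,0,0]],"delta_rot":[[0,0,0],[0,0,0],[0,0,0],[0,0,0],[0,0,0],[0,0,0],[0,0,0]]}'
```

```text
clock: 22.23
tcp_pos: [0.6116, -0.1346, 0.047]
tcp_rot: [180.0, -0.1, 0.0]
wrist_force: [0.7, 0.7, 0.4]
width: 0.0471
```

```bash
python3 -m creep '{"travel":[[-0.04,-0.02,0.25],[0,0,0]],"delta_rot":[[0,0,0],[0,0,0]]}';python3 -m creep '{"travel":[[0,0,0],[0,0,0],[0,0,0],[0,0,0]],"delta_rot":[[0,0,0],[0,0,0],[0,0,0],[0,0,0]]}' 1
```

```text
clock: 22.4
tcp_pos: [0.61, -0.1343, 0.0409]
tcp_rot: [180.0, -0.1, 0.0]
wrist_force: [-1.4, 0.6, -0.6]
width: 0.0467
clock: 22.73
tcp_pos: [0.6099, -0.1343, 0.0407]
tcp_rot: [-180.0, -0.0, 0.0]
wrist_force: [-1.4, 0.1, 2.7]
width: 0.0274
```

```bash
python3 -m creep '{"travel":[[-0.1,0,-0.5],[-0.1,0,-1],[0,0,-1],[0,0,-1],[0,0,-1],[0,-0.5,-1],[-1,-1,-0.5],[-1,-1,0]],"delta_rot":[[0,0,0],[0,0,0],[0,0,0],[0,0,0],[0,0,0],[0,0,0],[0,0,0],[0,0,0]]}'; python3 -m creep '{"travel":[[-1,-1,0],[-1,-1,0],[-0.85,-1,0],[0,-1,0],[0,-1,0],[0,-1,0],[0,-1,0],[0,-1,0]],"delta_rot":[[0,0,0],[0,0,0],[0,0,0],[0,0,0],[0,0,0],[0,0,0],[0,0,0],[0,0,0]]}'; python3 -m creep '{"travel":[[0,-1,0],[0,-1,0],[0,-1,0],[0,-1,0],[0,-1,0],[0,-1,0],[0,-0.4,0],[0,0,0]],"delta_rot":[[0,0,0],[0,0,0],[0,0,0],[0,0,0],[0,0,0],[0,0,0],[0,0,0],[0,0,0]]}'; python3 -m creep '{"travel":[[0,0,0],[0,0,0],[0,0,0],[0,0,0],[0,0,0],[0,0,0]],"delta_rot":[[0,0,-0.945],[0,0,-0.945],[0,0,-0.945],[0,0,-0.945],[0,0,0],[0,0,0]]}'
```

```text
clock: 23.4
tcp_pos: [0.5667, -0.0843, 0.1633]
tcp_rot: [180.0, -0.2, -0.1]
wrist_force: [0.3, 0.9, -0.9]
width: 0.027
clock: 24.07
tcp_pos: [0.5085, 0.0764, 0.1613]
tcp_rot: [180.0, -0.0, 0.0]
wrist_force: [0.0, 0.4, -0.7]
width: 0.0272
clock: 24.73
tcp_pos: [0.5084, 0.2054, 0.161]
tcp_rot: [-180.0, -0.0, 0.2]
wrist_force: [-0.4, -0.2, -0.7]
width: 0.0274
clock: 25.23
tcp_pos: [0.5089, 0.2023, 0.1607]
tcp_rot: [180.0, 0.0, 14.9]
wrist_force: [0.2, 0.1, -1.6]
width: 0.0272
```

```bash
python3 -m creep '{"travel":[[0.04,-0.09,1],[0,0,1],[0,0,1],[0,0,1],[0,0,0.8],[0,0,0.4],[0,0,0.2],[0,0,0]],"delta_rot":[[0,0,-0.04],[0,0,0],[0,0,0],[0,0,0],[0,0,0],[0,0,0],[0,0,0],[0,0,0]]}';python3 -m creep '{"travel":[[0,0,0.1],[0,0,0]],"delta_rot":[[0,0,0],[0,0,0]]}'
```

```text
clock: 25.9
tcp_pos: [0.5089, 0.2052, 0.0522]
tcp_rot: [180.0, 0.0, 15.2]
wrist_force: [-0.0, -0.2, -0.4]
width: 0.0273
clock: 26.07
tcp_pos: [0.5095, 0.2057, 0.0512]
tcp_rot: [-180.0, -0.1, 15.3]
wrist_force: [-0.4, 0.6, -1.1]
width: 0.0274
```

```bash
python3 -m creep '{"travel":[[-0.02,0.05,0.1],[0,0,0.1],[0,0,0.1],[0,0,0]],"delta_rot":[[0,0,0.04],[0,0,0],[0,0,0],[0,0,0]]}';python3 -m creep '{"travel":[[0,0,0.06],[0,0,0]],"delta_rot":[[0,0,0],[0,0,0]]}'
```

```text
clock: 26.4
tcp_pos: [0.5088, 0.2044, 0.0443]
tcp_rot: [180.0, 0.0, 15.1]
wrist_force: [0.0, -0.3, -0.3]
width: 0.0273
clock: 26.57
tcp_pos: [0.5089, 0.2045, 0.0432]
tcp_rot: [-180.0, 0.0, 15.1]
wrist_force: [0.7, 0.2, -0.8]
width: 0.0273
```

```bash
python3 -m creep '{"travel":[[0,0,0.06],[0,0,0]],"delta_rot":[[0,0,0],[0,0,0]]}';python3 -m creep '{"travel":[[0,0,0.05],[0,0,0]],"delta_rot":[[0,0,0],[0,0,0]]}'
```

```text
clock: 26.73
tcp_pos: [0.5089, 0.2045, 0.042]
tcp_rot: [-180.0, 0.0, 15.1]
wrist_force: [-0.0, 0.3, -1.0]
width: 0.0274
clock: 26.9
tcp_pos: [0.509, 0.2045, 0.0412]
tcp_rot: [180.0, -0.0, 15.1]
wrist_force: [0.2, 0.6, 1.1]
width: 0.0273
```

```bash
python3 -m creep '{"travel":[[0,0,0.02],[0,0,0]],"delta_rot":[[0,0,0],[0,0,0]]}'; python3 -m creep '{"travel":[[0,0,0],[0,0,0],[0,0,0],[0,0,-0.5],[0,0,-1],[0,0,-1],[0,0,-1],[0,0,-1]],"delta_rot":[[0,0,0],[0,0,0],[0,0,0],[0,0,0],[0,0,0],[0,0,0],[0,0,0],[0,0,0]]}' 0.5; python3 -m creep '{"travel":[[-1,0,-1],[-1,0,-1],[-1,0,-1],[-1,0,-0.5],[0,-0.5,0],[0,0,0],[0,0,0]],"delta_rot":[[0,0,0],[0,0,0],[0,0,0],[0,0,0],[0,0,0],[0,0,0],[0,0,0]]}'
python3 - <<'E'
from h import *
cap('side','s6'); im,d,s=cap('wrist','w6'); print(s['tcp_pos'],s['tcp_rot'])
z=np.load('pics/s6.npz')['im']; cv2.imwrite('pics/s6c.png',cv2.resize(z[180:420,200:460,::-1],None,fx=2.5,fy=2.5,interpolation=cv2.INTER_CUBIC))
W=wcloud('w6'); P=W.reshape(-1,3); P=P[~np.isnan(P[:,0])].copy(); P[:,2]+=.0011
a=np.radians(15.1); c=np.array([.4999,.239])
r=P[(P[:,1]>.10)&(P[:,1]<.36)&(P[:,0]>.37)&(P[:,0]<.64)&(P[:,2]>.012)&(P[:,2]<.045)]; R=cv2.minAreaRect(r[:,:2].astype(np.float32)*1000); print('ret',np.round(R[0],1),np.round(R[1],1),R[2])
d=P[:,:2]-c; L=np.c_[d@[np.cos(a),np.sin(a)],d@[-np.sin(a),np.cos(a)],P[:,2]]*1000
for y in (-36,36):
    q=L[(abs(L[:,1]-y)<20)&(abs(L[:,0])<70)&(L[:,2]>55)&(L[:,2]<70)]; print(y,len(q),np.round(np.percentile(q,[.5,50,99.5],axis=0),1).tolist())
Q=P[(P[:,2]>.055)&(P[:,2]<.068)]
for y in (-.206,.01):
    q=Q[(abs(Q[:,1]-y)<.02)&(Q[:,0]>.5)&(Q[:,0]<.645)]; print(y,len(q), np.round(np.percentile(q,[.5,99.5],axis=0)*1000,1).tolist() if len(q)>50 else '')
E
```

```text
clock: 27.07
tcp_pos: [0.509, 0.2045, 0.0411]
tcp_rot: [180.0, -0.0, 15.1]
wrist_force: [-2.8, -1.7, 8.0]
width: 0.0272
clock: 27.73
tcp_pos: [0.5088, 0.2046, 0.1324]
tcp_rot: [-180.0, -0.0, 15.1]
wrist_force: [-0.3, -0.6, 0.2]
width: 0.047
clock: 28.32
tcp_pos: [0.4294, 0.1937, 0.2011]
tcp_rot: [-180.0, -0.0, 15.2]
wrist_force: [-0.4, -0.3, 0.1]
width: 0.047
[0.42944093 0.19336166 0.20057147] [-1.79990294e+02  7.56402764e-03  1.51508744e+01]
ret [499.2 239.1] [140.4 150.8] 15.21802806854248
-36 3074 [[-44.3, -48.8, 55.3], [0.3, -35.7, 62.2], [44.7, -23.8, 65.3]]
36 2974 [[-44.4, 22.8, 55.2], [0.1, 34.2, 62.2], [44.5, 48.7, 65.3]]
-0.206 0 
0.01 1512 [[573.4, -0.6, 55.1], [644.5, 24.5, 65.3]]
```

View pics/s6c.png

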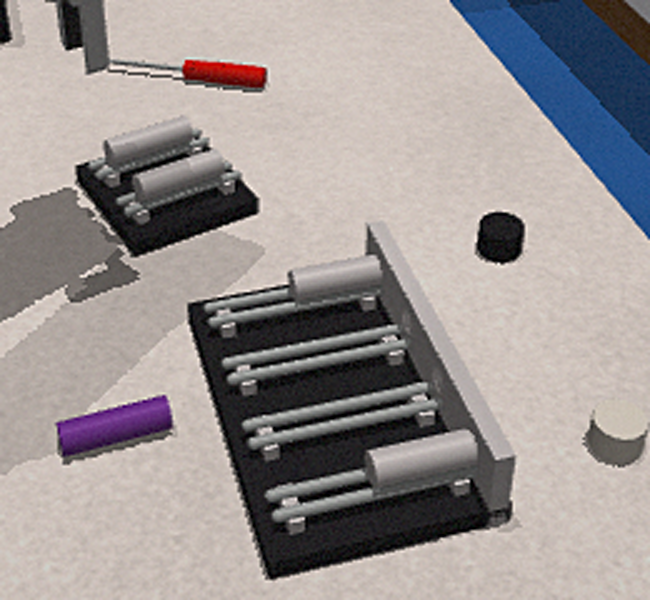

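View pics/w6.png

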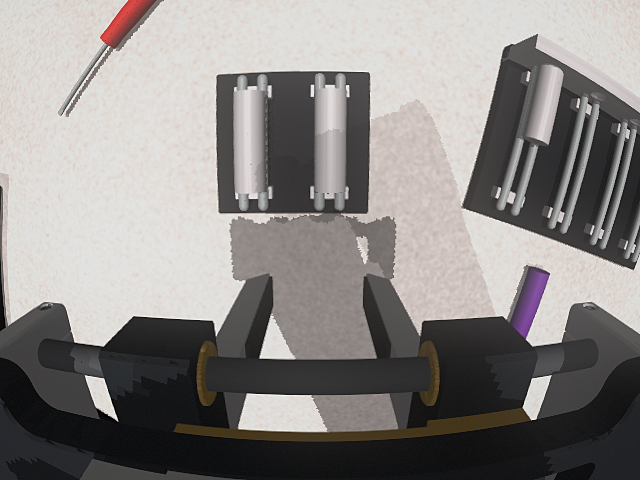

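The pins lie at columns 251 and 330 in the wrist view, each centred in its lane to under 1 mm. Both chamfered pins are still home and the gripper is clear, so I hand in.

```bash
python3 -c "
from plant import ctrl
print(ctrl.close_job()); print(ctrl.get_state()['clock'])"
```

```text
the job is handed in; nothing more can be done
None
the job is handed in; nothing more can be done
```

I tried all four pins and handed the job in at about 28.4 s of the 72 s allowed; no verdict was reported.

- **Trying the pins:** I pushed each pin forward from behind until it stopped. The two outer pins went about 9 mm further than the middle two, so the outer ones are chamfered and the middle ones square. I left the chamfered pins seated in their bores.
- **Square pins:** I lifted both out and laid each in its own return-rack lane. The last wrist picture shows them within about 0.5 mm of mid-length and lying along the lanes.
- **Bystanders:** the pucks, screwdriver and purple look-alike look unmoved in the last side picture, judged by eye only. The gripper was clear of everything.
- **Forces:** the first push overshot at the stop, to about 39 N along the rail and about 50 N in total at the wrist. That was through the fingertips and well under the 120 N limit. The later pushes peaked at about 16 N.
- **Checks that fell short:** the last wrist picture re-measured only the left chamfered pin, unchanged since seating. The right one was out of its reach, so I confirmed it by eye in the side picture. The side and scene cameras differed from the wrist camera by 2 to 4 mm on rack position, and I used the wrist camera's values.

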